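# Lock the flow-cell cover with the flat driver

### The job

The cover of the flow-cell holder is held by one sprung quarter-turn screw that is still open. Take the flat driver from its stand, set the blade fully into the slot, push the screw gently (about 10 N, never over 15 N) down to the bottom of its spring, which lies at a different depth each time, and turn it clockwise, about a quarter turn, without the blade leaving the slot until it is locked and springs up again when let go; then put the driver back upright in the hole of its stand, right down on its collar. Touch the holder and the screw with nothing but the driver, and leave the bottle, the steel column and the tape roll where they are.

Things in the scene. Friction and masses are not known exactly. Their poses are not given: they have to be found in the camera images.
- slot (a point): Centre of the slot's floor in the steel screw head, which is 27 mm across. The slot is a closed pocket 15 mm long (this point's x), 4.2 mm wide (y), 4 mm deep; the rim round the head stands 5.5 mm above the slot's floor. z is up, the screw's axis. At rest the floor is 56.5 mm above the worktop, 14.5 mm above the black cover plate.
- fastener (a joint): Turn of the screw, rad, growing clockwise seen from above; the slot turns with it. Starts at 0 to 0.2; stopped at about 0.33 unless the head is held at its bottom (or very near it); locked from about 1.12 on (let go, it springs up and cannot turn back); hard stop at 1.4. Turning takes about 0.03 N m. The red dot on the rim points to the white mark when open, to the green one when locked.
- holder: Flow-cell holder, fixed: aluminium block, black cover plate, brass unions, 100 x 78 mm (x, y), 42 mm to the cover; origin under its centre, on the screw's axis. The screw head yields downward on a spring (4 N to start, 0.25 N more per mm) to a hard bottom that lies 4 to 13 mm down, differently each time and not to be seen: it must be felt. At the bottom the spring bears 5 to 7.3 N.
- driver_grip (a point): Flat driver: centre of its orange square handle (22 x 22 mm, flats across x and y, 58 mm long along z). z points from blade to handle end. Below this point: black collar 28 mm across at 29 to 33 mm, blade tip at 93 mm; end cap 32 mm above. Blade 12 mm wide (x), 2.5 mm thick (y), 10 mm long; shaft 7 mm thick. About 0.09 kg.
- driver_tip (a point): Centre of the driver's blade tip, same axes as driver_grip.
- stand_hole (a point): Centre of the mouth of the hole (17 mm across, vertical, through) in the top of the driver stand, a blue block 54 x 54 mm, 66 mm high, fixed to the worktop. The driver stands in it on its collar, tip 60 mm below this point.
- bottle_mid (a point): Brown bottle with white cap, 38 mm across, 82 mm tall, half-way up. Bystander.
- column_mid (a point): Steel LC column lying down, 174 mm long along its y, 18 mm wide, centre. Bystander.
- tape_mid (a point): Tape roll lying flat, 52 mm across, 19 mm high, centre. Bystander.
Mind the look-alikes: they are no part of the job. Of the things like the part that bears driver_grip, leave any that is turquoise; of the rest the larger one is meant.

How it is judged (in metres and radians):
On the way, in this order (a step that is already met when the one before it is completed fails the run):
1. the driver's blade sits in the slot of the open screw (z of driver_tip in the frame of slot below 0.002 m and distance between driver_tip and slot below 0.0045 m and value of joint fastener below 0.4 rad), for 0.1 s.
2. the screw is turned past its locking point with the blade still in the slot (value of joint fastener above 1.14 rad and distance between driver_tip and slot below 0.0045 m), for 0.1 s.
3. the screw is sprung up and locked, and the blade is out of it (value of joint fastener above 1.1 rad and z of slot in the frame of holder above 0.0555 m and distance between driver_tip and slot above 0.02 m), for 0.1 s.
At the end, for the whole second after the job is handed in: The screw is turned clockwise past its lock (joint above 1.1 rad) and sprung up within 1 mm of its rest height, and the driver stands at rest in its stand, within 8 mm of the hole's axis, tip at least 56 mm down the hole, tilted less than 0.1 rad (value of joint fastener above 1.1 rad and z of slot in the frame of holder above 0.0555 m and horizontal distance between driver_grip and stand_hole below 0.008 m and z of driver_tip in the frame of stand_hole below -0.056 m and angle between driver_grip's own z axis and vertical below 0.1 rad and linear speed of driver below 0.02 m/s); the robot touches nothing.
It fails at once if driver and screw press on each other with more than 22 N in all (contact force between driver and holder above 22 N).
It fails at once if the blade leaves the slot while the screw is half turned (value of joint fastener between 0.4 and 1.08 rad and z of driver_tip in the frame of slot above 0.004 m).
It fails at once if the robot's fingers or arm touch the holder or the screw (contact force between any of the arm, the fingers and holder above 1 N).
It fails at once if the bottle, the column or the tape roll is moved more than 10 mm (distance of any of bottle_mid, column_mid, tape_mid from where it was at the start of the episode above 0.01 m).
It also fails if it takes over 67 s, if anything falls off the work surface, if the arm or the gripper's body presses on something with over 40 N, if the wrist force passes 120 N, or if a joint passes its speed limit or range.

### The arm

A 6-joint arm with a two-finger parallel gripper is mounted at the origin on a cart in front of the work surface, level with it; the furniture and walls round the work are solid. World frame = base frame: x ahead of the robot, y to its left, z up, the work surface at z = 0. Lengths are in m, angles in degrees, forces in N, time in s.
With the tool pointing down it reaches from about 0.3 to 0.75 m from the base axis. Payload 8.5 kg.
Tool frame: the origin (TCP) lies midway between the tips of the shut fingers; the grasp point (between the pads) lies 19 mm behind it; z points along the fingers, y is the line along which they close (so a half turn about z gives the same grasp; the last joint's range is limited). The gripper opens to 88 mm and grips with 3 to 60 N. Pads are 18 mm wide; open, the fingers measure 123 mm over their backs; the gripper's body (75 mm by 187 mm) begins 45 mm behind the grasp point.
Start: joints at [-82.981, 21.807, 74.336, -0, 83.858, -12.336], TCP at [0.182, -0.519, 0.239] pointing down, gripper open.
Joint ranges: [-178.18, 178.18], [-50.72, 133.34], [12.68, 142.11], [-81.47, 261.47], [9.98, 163.14], [-165.26, 165.26]. Speed limits (degrees/s): [136.94, 136.94, 180, 180, 180, 180].

### API

Orientations are given as [roll, pitch, yaw] about the fixed x, y, z axes, in that order (R = Rz(yaw) Ry(pitch) Rx(roll)).
In Python, from bench import state, capture, calibration, job_done gives the robot as it stands.
- The arm moves only by the tool arm_command, never from a script. Its argument "plan" is a list of rows, each an object of numbers: "hand": the closure, from -1 (fully open) to 1 (shut); "dx", "dy", "dz": the shift along the tool's x, y, z as a fraction of full scale; "spin": the turn about the tool's z as a fraction of full scale. In form: [{"hand": .., "dx": .., "dy": .., "dz": .., "spin": ..}, ...]. A call has exactly 8 rows; each row is the pose to reach, as a shift and turn from the pose commanded when the call began, along the tool's axes at that moment; what a row does not reach only later rows make up. Full scale, the value 1, is 250 mm for a shift and 60 degrees for a turn. A row lasts 1/10 s, in which the tool goes at most 50 mm and 8.59 degrees, less where a joint would pass 70% of its speed; a pose out of reach is approached as far as the arm can. A call with a number of a shift or a turn outside -1 to 1 is refused whole. A call with a gripper value outside its range is refused whole. The fingers move at their own pace and stop on an object; "grip_force" is the grip in N (left out, the last holds). Time passes only in rows, so rows that repeat a pose let the fingers close, or fill a call up. It gives the time, the measured TCP pose, the force, the opening and the grip force at its end, in the units of the state.
- state(): the state, without advancing time (a new reading comes with each control period).
- capture(name): name is "scene" or "top" or "wrist"; returns (picture, depth): 420x560x3 uint8, red, green, blue; 420x560 float32, m along the optical axis (not along the pixel's ray), 0 where there is no reading.
- calibration(name): a dict with "camera_matrix" (3x3 intrinsics, pixels), "R" (3x3) and "t" (3): a world point X has camera coordinates R X + t; the wrist camera has in their place "tool_from_camera" (4x4, takes a point from camera to tool coordinates, whose origin is the TCP and whose axes are the flange's). Camera axes: x right, y down, z forward; pixel columns grow to the right and rows downward; lengths in m; the calibration is good to about 2 mm. A picture is of the moment at which its call begins: read the wrist's pose just before it. calibration takes no time and is no camera call.
- job_done(): hands the job in; it is judged then, once.
The state is a dict: "time_s": time; "joint_pos": joint angles; "dq": joint speeds; "tau": joint torques, N m; "eef_pos": TCP position; "tcp_rot": TCP orientation; "wrist_force": force on the tool from outside, world axes, zero at the start; "wrist_torque": the same for the moment, N m; "opening": finger opening in m; "gripper_force": force on a finger pad.
Only numpy, scipy, OpenCV 4.12 (cv2) and the standard library are available. Lean on these libraries where they do the work, as an engineer would, in place of code of your own. Each camera call takes 0.05 s, during which the arm holds its last target. There are 200 camera calls.

## Working session

There is one attempt and no reset: what is moved stays moved. The work goes in short steps, Python scripts to look and compute and a tool call to move; the robot and the scene stay as the last step left them, time stands still between calls to the robot, and variables do not carry over. Pictures are saved under pics/ and viewed, at most 10 in all, crops included, and the job is handed in when it is done.

Besides the shell and the picture viewer there is one more tool, called after "Emit:" in YAML: its name, and indented under it one key for each argument. arm_command: Moves the arm, as the interface text tells. Its arguments: {"type":"object","properties":{"plan":{"type":"array","items":{"type":"object","properties":{"hand":{"type":"number"},"dx":{"type":"number","minimum":-1,"maximum":1},"dy":{"type":"number","minimum":-1,"maximum":1},"dz":{"type":"number","minimum":-1,"maximum":1},"spin":{"type":"number","minimum":-1,"maximum":1}}}},"grip_force":{"type":"number"}},"required":["plan"]}

```bash
mkdir -p pics; ls; python3 - <<'E'
from bench import *
import cv2,numpy as np
s=state();print(s)
for n in ["scene","top"]:
    p,d=capture(n);cv2.imwrite(f"pics/{n}.png",p[:,:,::-1]);np.save(f"pics/{n}_d.npy",d)
    c=calibration(n);print(n,c)
print(calibration("wrist"))
E
```

```text
pics
{'time_s': 0.0, 'joint_pos': array([-8.29793054e+01,  2.18405552e+01,  7.43826078e+01, -5.31341244e-04,
        8.38579087e+01, -1.23365585e+01]), 'dq': array([-0.02018456, -0.03095369,  0.05944563,  0.02169847, -0.01155936,
        0.01087659]), 'tau': array([-3.95511533e-04, -4.37931383e+01, -2.24559563e+01,  7.13556795e-02,
        3.51617695e-02, -1.07655758e-04]), 'eef_pos': array([ 0.1822565 , -0.51864015,  0.23815448]), 'tcp_rot': array([-1.79920687e+02, -1.68052612e-02,  1.93572986e+01]), 'wrist_force': array([0.42934627, 0.72248925, 0.00939183]), 'wrist_torque': array([ 0.00925819, -0.01784554, -0.04197717]), 'gripper_force': 0.0, 'opening': 0.0880344118996371}
scene {'camera_matrix': array([[454.67528656,   0.        , 283.39372108],
       [  0.        , 454.67528656, 209.20398046],
       [  0.        ,   0.        ,   1.        ]]), 'R': array([[-0.45663842, -0.88934365,  0.02343551],
       [-0.47845011,  0.22328381, -0.84925251],
       [ 0.75004456, -0.39901405, -0.52746653]]), 't': array([0.45545328, 0.2671958 , 0.65638423])}
top {'camera_matrix': array([[528.19
[... 176 characters left out ...]
  ,  0.02512562],
       [-0.98186878,  0.00336985, -0.18953188],
       [ 0.18938088, -0.02623956, -0.98155304]]), 't': array([0.23560113, 0.51631543, 0.83926576])}
{'camera_matrix': array([[373.39670013,   0.        , 274.94590331],
       [  0.        , 373.39670013, 210.68915585],
       [  0.        ,   0.        ,   1.        ]]), 'tool_from_camera': array([[ 4.34221851e-04, -9.53107142e-01, -3.02632759e-01,
         7.91819609e-02],
       [ 9.99999676e-01,  6.19030780e-04, -5.14752429e-04,
         2.64271300e-04],
       [ 6.77953209e-04, -3.02632437e-01,  9.53107102e-01,
        -1.46281846e-01],
       [ 0.00000000e+00,  0.00000000e+00,  0.00000000e+00,
         1.00000000e+00]])}
```

View pics/scene.png

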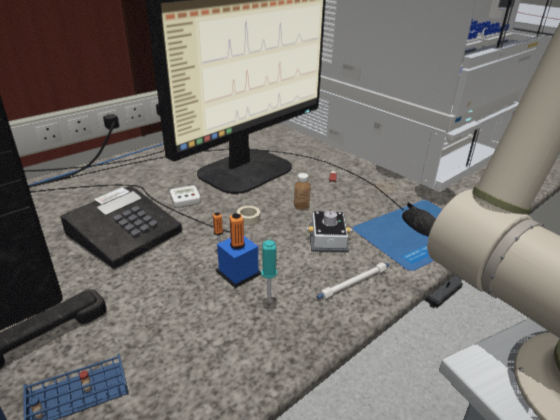

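View pics/top.png

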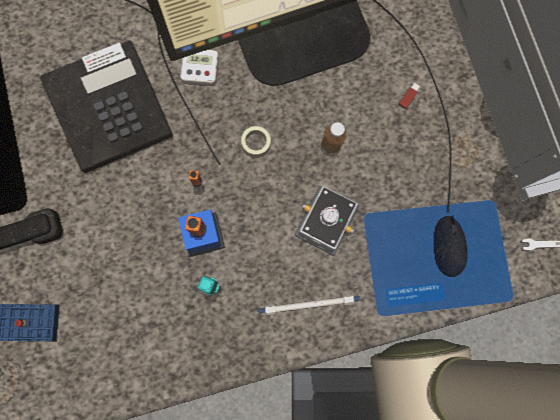

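The top view shows the blue stand with the orange driver (195,225), the turquoise look-alike (208,285), the small orange one (195,178), and the holder screw (330,215). The bottle is at (335,137), the tape at (256,140) and the column at (310,304).

```bash
cat > h.py <<'E'
import numpy as np,cv2
from bench import *
from scipy.spatial.transform import Rotation as Rn
def cam(n,s=None):
    c=calibration(n);K=c["camera_matrix"]
    if n!="wrist":
        R=c["R"];return K,R.T,-R.T@c["t"]
    s=s or state();T=c["tool_from_camera"];Rt=Rn.from_euler("xyz",s["tcp_rot"],degrees=True).as_matrix()
    return K,Rt@T[:3,:3],Rt@T[:3,3]+s["eef_pos"]
def ray(C,uv,z):
    K,R,o=C;uv=np.atleast_2d(np.asarray(uv,float))
    d=(R@np.linalg.inv(K)@np.c_[uv,np.ones(len(uv))].T).T
    return o+d*((z-o[2])/d[:,2])[:,None]
def proj(C,X):
    K,R,o=C;p=K@R.T@(np.asarray(X)-o);return p[:2]/p[2]
E
python3 - <<'E'
from h import *
C=cam("top")
for n,uv,z in [("drvcap",(194,219),.131),("screw",(330,215),.062),("turq",(208,283),.13),("small",(195,174),.08),("bottle cap",(337,129),.082),("tape",(256,140),.019),("colA",(262,310),.01),("colB",(357,299),.01),("standc",(200,231),.066)]:
    print(n,ray(C,uv,z).round(4))
p=cv2.imread("pics/top.png")
a=cv2.resize(p[195:265,165:235],(390,390),interpolation=cv2.INTER_CUBIC);b=cv2.resize(p[180:255,290:365],(390,390),interpolation=cv2.INTER_CUBIC)
cv2.imwrite("pics/crop.png",np.hstack([a,b]))
E
```

```text
drvcap [[0.4797 0.3611 0.131 ]]
screw [[0.4968 0.1477 0.062 ]]
turq [[0.3845 0.3387 0.13  ]]
small [[0.5621 0.3679 0.08  ]]
bottle cap [[0.638  0.1346 0.082 ]]
tape [[0.6394 0.2699 0.019 ]]
colA [[0.3442 0.2601 0.01  ]]
colB [[0.3612 0.0991 0.01  ]]
standc [[0.4707 0.3597 0.066 ]]
```

View pics/crop.png

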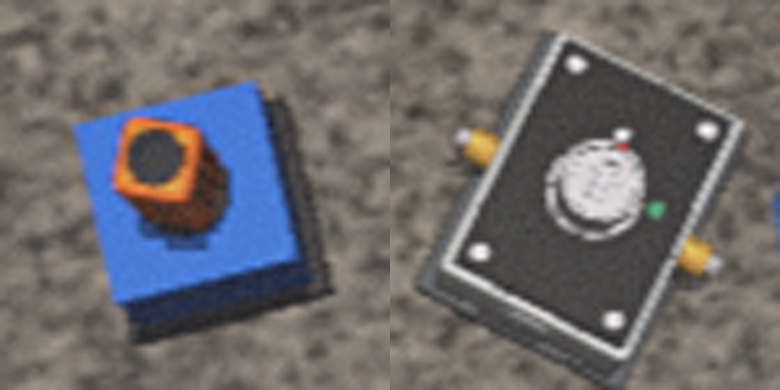

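Emit:
arm_command:
  plan:
    - {"hand": -1, "dx": 0.15, "dy": -0.15, "dz": 0, "spin": -0.14}
    - {"hand": -1, "dx": 0.3, "dy": -0.3, "dz": 0, "spin": -0.28}
    - {"hand": -1, "dx": 0.44, "dy": -0.44, "dz": 0, "spin": -0.42}
    - {"hand": -1, "dx": 0.58, "dy": -0.58, "dz": 0, "spin": -0.56}
    - {"hand": -1, "dx": 0.72, "dy": -0.72, "dz": 0, "spin": -0.7}
    - {"hand": -1, "dx": 0.86, "dy": -0.86, "dz": 0, "spin": -0.84}
    - {"hand": -1, "dx": 1, "dy": -1, "dz": 0, "spin": -0.98}
    - {"hand": -1, "dx": 1, "dy": -1, "dz": 0, "spin": -1}

```text
time_s: 0.9
eef_pos: [0.3363, -0.1957, 0.2388]
tcp_rot: [-180.0, -0.1, 79.9]
wrist_force: [-1.6, -0.5, 0.1]
opening: 0.0881
gripper_force: 0.0
```

Emit:
arm_command:
  plan:
    - {"hand": -1, "dx": 0.15, "dy": 0.06, "dz": 0, "spin": -0.14}
    - {"hand": -1, "dx": 0.3, "dy": 0.13, "dz": 0, "spin": -0.28}
    - {"hand": -1, "dx": 0.45, "dy": 0.2, "dz": 0, "spin": -0.42}
    - {"hand": -1, "dx": 0.6, "dy": 0.26, "dz": 0, "spin": -0.56}
    - {"hand": -1, "dx": 0.75, "dy": 0.33, "dz": 0, "spin": -0.7}
    - {"hand": -1, "dx": 0.9, "dy": 0.4, "dz": 0, "spin": -0.84}
    - {"hand": -1, "dx": 1, "dy": 0.44, "dz": 0, "spin": -0.98}
    - {"hand": -1, "dx": 1, "dy": 0.44, "dz": 0, "spin": -1}

```text
time_s: 1.7
eef_pos: [0.4907, 0.0266, 0.2381]
tcp_rot: [-180.0, -0.0, 139.7]
wrist_force: [-0.6, 0.1, -0.6]
opening: 0.0881
gripper_force: 0.0
```

```bash
python3 - <<'E'
from h import *
s=state();p,d=capture("wrist");cv2.imwrite("pics/w1.png",p[:,:,::-1]);import pickle;pickle.dump((s,p,d),open("pics/w1.pkl","wb"))
print(s["eef_pos"],s["tcp_rot"],s["joint_pos"]);print(proj(cam("wrist",s),[.497,.148,.062]))
E
```

```text
[0.49070967 0.02664633 0.23813354] [-1.79996610e+02 -3.55593330e-02  1.39677094e+02] [-1.07326991e+01  1.59653283e+01  8.33240482e+01  1.48037171e-02
  8.07432196e+01 -6.04121792e+01]
[391.10583293  97.91438889]
```

View pics/w1.png

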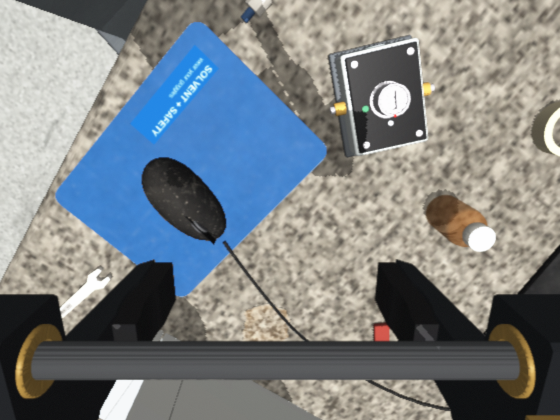

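The wrist view shows the screw at (391,99), the bottle cap at (481,238), and the green mark at (366,108).

Emit:
arm_command:
  plan:
    - {"hand": -1, "dx": 0.13, "dy": 0.14, "dz": 0, "spin": -0.08}
    - {"hand": -1, "dx": 0.26, "dy": 0.28, "dz": 0, "spin": -0.16}
    - {"hand": -1, "dx": 0.4, "dy": 0.43, "dz": 0, "spin": -0.25}
    - {"hand": -1, "dx": 0.53, "dy": 0.57, "dz": 0, "spin": -0.33}
    - {"hand": -1, "dx": 0.66, "dy": 0.71, "dz": 0, "spin": -0.42}
    - {"hand": -1, "dx": 0.8, "dy": 0.86, "dz": 0, "spin": -0.5}
    - {"hand": -1, "dx": 0.91, "dy": 0.98, "dz": 0, "spin": -0.57}
    - {"hand": -1, "dx": 0.91, "dy": 0.98, "dz": 0, "spin": -0.57}

```text
time_s: 2.55
eef_pos: [0.4763, 0.3615, 0.238]
tcp_rot: [180.0, -0.0, 173.7]
wrist_force: [1.1, -0.6, 0.0]
opening: 0.0881
gripper_force: 0.0
```

```bash
python3 - <<'E'
from h import *
s=state();p,d=capture("wrist");cv2.imwrite("pics/w2.png",p[:,:,::-1]);import pickle;pickle.dump((s,p,d),open("pics/w2.pkl","wb"))
print(s["eef_pos"],s["tcp_rot"],s["joint_pos"])
C=cam("wrist",s);print(proj(C,[.48,.361,.131]))
hsv=cv2.cvtColor(p,cv2.COLOR_RGB2HSV)
for nm,lo,hi in [("orange",(5,150,120),(18,255,255)),("blue",(108,150,60),(125,255,255))]:
    m=cv2.inRange(hsv,lo,hi);n,l,st,c=cv2.connectedComponentsWithStats(m)
    for i in range(1,n):
        if st[i,4]>150:print(nm,st[i],c[i])
E
```

```text
[0.47628092 0.36153429 0.23803821] [ 1.79988268e+02 -3.78129677e-02  1.73680265e+02] [ 2.58559664e+01  2.67341286e+01  6.63415503e+01  3.01086089e-02
  8.69500798e+01 -5.78259039e+01]
[274.40431773 212.39249786]
orange [266 175  29  43 683] [279.96046852 194.59004392]
orange [289 294  14  31 318] [295.61320755 308.98742138]
blue [ 240  137   74   79 2530] [273.89644269 168.57588933]
```

View pics/w2.png

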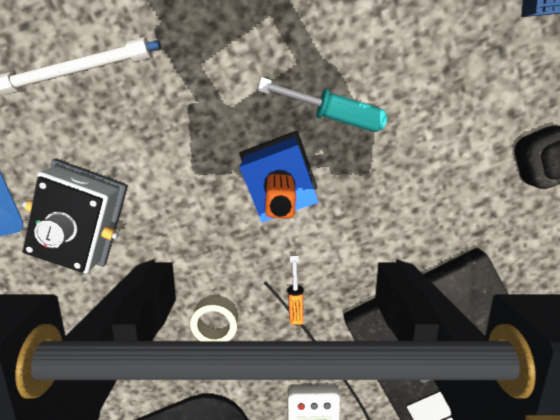

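The wrist view shows the driver's dark cap at (281,206) and the stand around (274,175). The look-alikes lie flat on the worktop.

```bash
python3 - <<'E'
from h import *
import pickle
s,p,d=pickle.load(open("pics/w2.pkl","rb"));C=cam("wrist",s)
print(ray(C,(281,206),.131), d[206,281])
g=cv2.resize(p[165:225,250:310],(480,480),interpolation=cv2.INTER_CUBIC);cv2.imwrite("pics/c2.png",g[:,:,::-1])
hsv=cv2.cvtColor(p,cv2.COLOR_RGB2HSV)
m=cv2.inRange(hsv,(95,100,40),(130,255,255));m[:130]=0;m[225:]=0;m[:,:230]=0;m[:,325:]=0
# stand top points by depth
pts=np.argwhere(m)[:,::-1];K,R,o=C
z=d[pts[:,1],pts[:,0]];X=o+(R@(np.linalg.inv(K)@np.c_[pts,np.ones(len(pts))].T*z)).T
t=X[abs(X[:,2]-.066)<.004];r=cv2.minAreaRect((t[:,:2]*1000).astype(np.float32));print(len(t),r)
E
```

```text
[[0.47578268 0.36617147 0.131     ]] 0.26323298
2468 ((475.42816162109375, 364.8815002441406), (54.33535385131836, 54.22623062133789), 14.044156074523926)
```

View pics/c2.png

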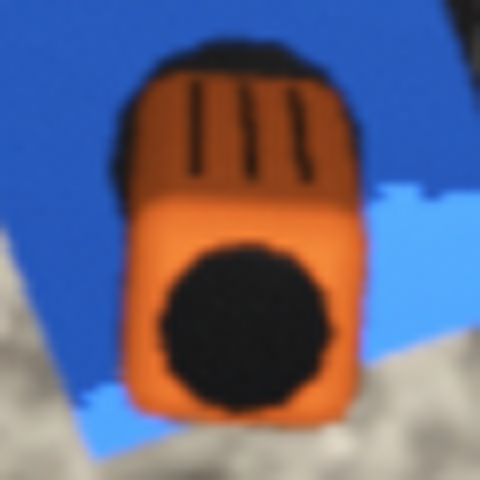

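Emit:
arm_command:
  grip_force: 40
  plan:
    - {"hand": -1, "dx": 0.004, "dy": 0.016, "dz": 0.12, "spin": 0.04}
    - {"hand": -1, "dx": 0.004, "dy": 0.016, "dz": 0.3, "spin": 0.04}
    - {"hand": -1, "dx": 0.004, "dy": 0.016, "dz": 0.46, "spin": 0.04}
    - {"hand": -1, "dx": 0.004, "dy": 0.016, "dz": 0.56, "spin": 0.04}
    - {"hand": -1, "dx": 0.004, "dy": 0.016, "dz": 0.616, "spin": 0.04}
    - {"hand": 1, "dx": 0.004, "dy": 0.016, "dz": 0.616, "spin": 0.04}
    - {"hand": 1, "dx": 0.004, "dy": 0.016, "dz": 0.616, "spin": 0.04}
    - {"hand": 1, "dx": 0.004, "dy": 0.016, "dz": 0.616, "spin": 0.04}

```text
time_s: 3.4
eef_pos: [0.4769, 0.3628, 0.0861]
tcp_rot: [179.9, 0.1, 171.1]
wrist_force: [-0.3, -0.2, 0.5]
opening: 0.0663
gripper_force: 0.0
```

Emit:
arm_command:
  plan:
    - {"hand": 1}
    - {"hand": 1}
    - {"hand": 1}
    - {"hand": 1}
    - {"hand": 1}
    - {"hand": 1}
    - {"hand": 1}
    - {"hand": 1}

```text
validation failed for argument at $.pl...
```

Emit:
arm_command:
  plan:
    - {"hand": 1, "dx": 0, "dy": 0.008, "dz": 0, "spin": 0}
    - {"hand": 1, "dx": 0, "dy": 0.008, "dz": 0, "spin": 0}
    - {"hand": 1, "dx": 0, "dy": 0.008, "dz": 0, "spin": 0}
    - {"hand": 1, "dx": 0, "dy": 0.008, "dz": 0, "spin": 0}
    - {"hand": 1, "dx": 0, "dy": 0.008, "dz": 0, "spin": 0}
    - {"hand": 1, "dx": 0, "dy": 0.008, "dz": 0, "spin": 0}
    - {"hand": 1, "dx": 0, "dy": 0.008, "dz": 0, "spin": 0}
    - {"hand": 1, "dx": 0, "dy": 0.008, "dz": 0, "spin": 0}

```text
time_s: 4.2
eef_pos: [0.4763, 0.3653, 0.0847]
tcp_rot: [-180.0, -0.0, 171.2]
wrist_force: [-0.1, 0.4, -0.1]
opening: 0.0219
gripper_force: 39.9
```

Emit:
arm_command:
  plan:
    - {"hand": 1, "dx": 0, "dy": 0, "dz": -0.06, "spin": 0}
    - {"hand": 1, "dx": 0, "dy": 0, "dz": -0.18, "spin": 0}
    - {"hand": 1, "dx": 0, "dy": 0, "dz": -0.34, "spin": 0}
    - {"hand": 1, "dx": 0, "dy": 0, "dz": -0.46, "spin": 0}
    - {"hand": 1, "dx": 0, "dy": -0.15, "dz": -0.5, "spin": 0}
    - {"hand": 1, "dx": 0, "dy": -0.3, "dz": -0.5, "spin": 0}
    - {"hand": 1, "dx": 0, "dy": -0.4, "dz": -0.5, "spin": 0}
    - {"hand": 1, "dx": 0, "dy": -0.4, "dz": -0.5, "spin": 0}

```text
time_s: 5.0
eef_pos: [0.4606, 0.2644, 0.21]
tcp_rot: [-180.0, -0.0, 171.0]
wrist_force: [0.5, -0.3, 0.2]
opening: 0.0215
gripper_force: 39.9
```

```bash
python3 - <<'E'
from h import *
import pickle
s=state();p,d=capture("wrist");q,_=capture("scene")
pickle.dump((s,p,d,q),open("pics/w3.pkl","wb"))
print(s["eef_pos"],s["tcp_rot"],s["opening"],s["wrist_force"])
C=cam("scene");x,y=proj(C,s["eef_pos"]-[0,0,.06]).astype(int);print(x,y)
x0,y0=max(0,x-25),max(0,y-25)
a=cv2.resize(q[y0:y0+50,x0:x0+50],(230,230),interpolation=cv2.INTER_CUBIC);pp=cv2.copyMakeBorder(a,0,190,0,0,cv2.BORDER_CONSTANT)
cv2.imwrite("pics/w3.png",np.hstack([p,pp])[:,:,::-1])
E
```

```text
[0.46056357 0.2643589  0.20998454] [-1.79961735e+02 -1.64438941e-02  1.71002667e+02] 0.021488545149316602 [ 0.47047696 -0.26423043  0.23447541]
290 197
```

View pics/w3.png

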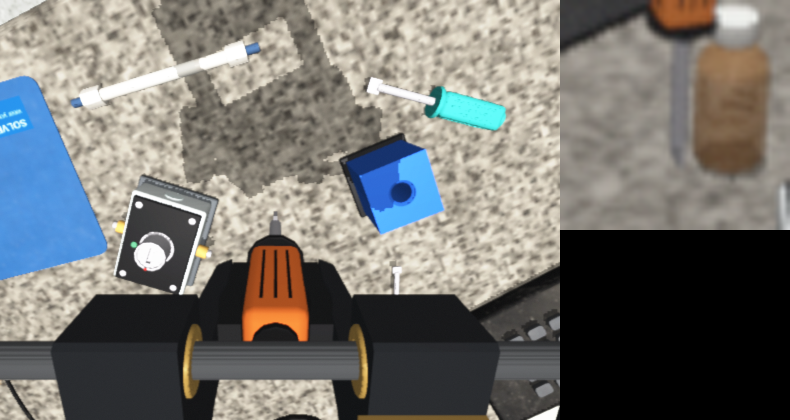

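The wrist view shows the held driver with its tip at about (276,213), the empty stand hole at (402,191), and the screw at (150,257). In both views the blade looks edge-on along tool x, so I'll check the widths in numbers.

```bash
python3 - <<'E'
from h import *
import pickle
s,p,d,q=pickle.load(open("pics/w3.pkl","rb"))
for v in range(206,242,2):
    r=np.where((d[v,255:300]<.32)&(d[v,255:300]>.05))[0]
    print(v,(r.min()+255,r.max()+255,d[v,r+255].min().round(4)) if len(r) else None)
C=cam("wrist",s)
T=calibration("wrist")["tool_from_camera"];K=C[0]
def pt(t):
    c=np.linalg.inv(T)@np.r_[t,1];u=K@c[:3];return (u[:2]/u[2]).round(1)
print("tip exp x-6,0,+6",[pt([a,0,.0787]) for a in(-.006,0,.006)],"shaft",pt([0,0,.06]))
# stand hole
hsv=cv2.cvtColor(p,cv2.COLOR_RGB2HSV);print(ray(C,(402,189),.066))
# screw by depth: points z .058-.064 near
v,u=np.mgrid[215:300,100:220];u=u.ravel();v=v.ravel()
X=C[2]+(C[1]@(np.linalg.inv(K)@np.c_[u,v,np.ones(len(u))].T*d[v,u])).T
m=(X[:,2]>.052)&(X[:,2]<.07);P=X[m];n=np.median(P,0);print(m.sum(),n)
P=P[np.hypot(*(P[:,:2]-n[:2]).T)<.02];print(cv2.minEnclosingCircle((P[:,:2]*1000).astype(np.float32)),P[:,2].min(),P[:,2].max())
E
```

```text
206 None
208 None
210 None
212 (np.int64(273), np.int64(276), np.float32(0.2324))
214 (np.int64(273), np.int64(276), np.float32(0.2289))
216 (np.int64(273), np.int64(276), np.float32(0.2258))
218 (np.int64(273), np.int64(276), np.float32(0.2257))
220 (np.int64(271), np.int64(278), np.float32(0.2253))
222 (np.int64(270), np.int64(279), np.float32(0.222))
224 (np.int64(269), np.int64(280), np.float32(0.2187))
226 (np.int64(269), np.int64(280), np.float32(0.2154))
228 (np.int64(269), np.int64(280), np.float32(0.2119))
230 (np.int64(269), np.int64(280), np.float32(0.2097))
232 (np.int64(269), np.int64(280), np.float32(0.2054))
234 (np.int64(269), np.int64(280), np.float32(0.2027))
236 (np.int64(264), np.int64(285), np.float32(0.1727))
238 (np.int64(260), np.int64(289), np.float32(0.1719))
240 (np.int64(256), np.int64(292), np.float32(0.1717))
tip exp x-6,0,+6 [array([274.6, 229.2]), array([274.6, 220.3]), array([274.6, 211.4])] shaft [274.5 230.7]
[[0.47250708 0.36566897 0.066     ]]
842 [0.49853901 0.14950397 0.06066426]
((499.9078369140625, 149.28392028808594), 14.118597984313965) 0.05218595642016921 0.06390822796626527
```

Emit:
arm_command:
  plan:
    - {"hand": 1, "dx": -0.09, "dy": -0.12, "dz": 0.04, "spin": 0.1}
    - {"hand": 1, "dx": -0.18, "dy": -0.25, "dz": 0.08, "spin": 0.2}
    - {"hand": 1, "dx": -0.27, "dy": -0.37, "dz": 0.12, "spin": 0.3}
    - {"hand": 1, "dx": -0.356, "dy": -0.48, "dz": 0.18, "spin": 0.35}
    - {"hand": 1, "dx": -0.356, "dy": -0.48, "dz": 0.22, "spin": 0.35}
    - {"hand": 1, "dx": -0.356, "dy": -0.48, "dz": 0.22, "spin": 0.35}
    - {"hand": 1, "dx": -0.356, "dy": -0.48, "dz": 0.22, "spin": 0.35}
    - {"hand": 1, "dx": -0.356, "dy": -0.48, "dz": 0.22, "spin": 0.35}

```text
time_s: 5.9
eef_pos: [0.5303, 0.1356, 0.1554]
tcp_rot: [180.0, 0.0, 150.3]
wrist_force: [-0.8, 0.2, -1.2]
opening: 0.0217
gripper_force: 39.9
```

```bash
python3 - <<'E'
from h import *
import pickle
s=state();p,d=capture("wrist")
pickle.dump((s,p,d),open("pics/w4.pkl","wb"))
C=cam("wrist",s);c=proj(C,[.4995,.1493,.062]);print(s["eef_pos"],s["tcp_rot"],c)
x,y=c.astype(int);y0=max(0,y-50)
cv2.imwrite("pics/w4.png",cv2.resize(p[y0:y0+100,x-60:x+60],(720,600),interpolation=cv2.INTER_CUBIC)[:,:,::-1]);print("origin",x-60,y0)
E
```

```text
[0.53034039 0.13556163 0.1554176 ] [1.79958166e+02 4.74002534e-02 1.50275273e+02] [268.94535288 163.94069395]
origin 208 113
```

View pics/w4.png

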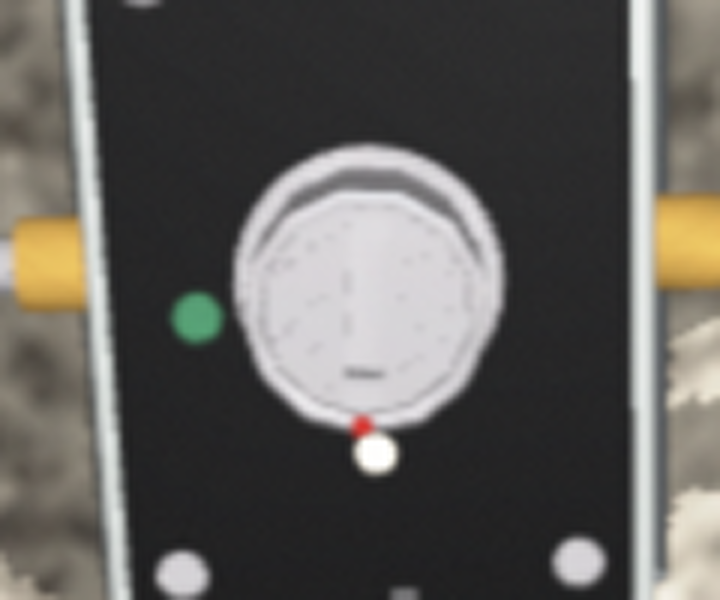

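The crop shows the head centred near crop (365,308), with a faint slot running vertically (strip x≈350–390, end mark at (364,373)). The red dot is at (362,427). I'll refine this in numbers.

```bash
python3 - <<'E'
from h import *
import pickle
s,p,d=pickle.load(open("pics/w4.pkl","rb"));g=p.astype(float).mean(2)
for a,b in[(150,156),(156,162),(162,168),(168,173)]: print(a,b,g[a:b,258:280].mean(0).round(0).astype(int))
print("col",[(v,int(g[v,266:272].mean())) for v in range(140,190)])
print(p[155:180,268].tolist()[-6:])
hsv=cv2.cvtColor(p,cv2.COLOR_RGB2HSV)
m=cv2.inRange(hsv,(0,120,100),(8,255,255));m[:113]=0;m[213:]=0;m[:,:208]=0;m[:,328:]=0
print("red",cv2.connectedComponentsWithStats(m)[3])
C=cam("wrist",s);K=C[0]
v,u=np.mgrid[113:213,208:328];u=u.ravel();v=v.ravel()
X=C[2]+(C[1]@(np.linalg.inv(K)@np.c_[u,v,np.ones(len(u))].T*d[v,u])).T
r=np.hypot(X[:,0]-.4995,X[:,1]-.149);k=r<.02;Z=X[:,2]
print(np.histogram(Z[k],np.arange(.04,.07,.002)))
h=k&(Z>.0585);c,rad=cv2.minEnclosingCircle((X[h][:,:2]*1000).astype(np.float32));print(c,rad)
b=np.array([u[h],v[h]]);print("pix bbox head",b.min(1),b.max(1))
im=d[140:186:3,264:275:2];print((im*1000).round(1))
E
```

```text
150 156 [214 211 212 215 214 214 216 215 218 222 221 221 221 220 219 217 217 216
 216 215 213 211]
156 162 [215 215 215 215 215 215 214 208 213 220 220 219 218 217 215 215 215 213
 213 215 214 215]
162 168 [213 212 212 212 212 213 213 209 213 219 219 218 217 216 215 214 212 212
 214 212 213 214]
168 173 [213 210 209 211 213 213 213 213 216 218 218 217 216 214 213 213 213 213
 213 211 211 213]
col [(140, 204), (141, 147), (142, 119), (143, 118), (144, 141), (145, 220), (146, 218), (147, 207), (148, 216), (149, 219), (150, 220), (151, 221), (152, 221), (153, 220), (154, 220), (155, 219), (156, 219), (157, 219), (158, 217), (159, 217), (160, 216), (161, 216), (162, 218), (163, 218), (164, 217), (165, 216), (166, 216), (167, 215), (168, 215), (169, 216), (170, 217), (171, 216), (172, 216), (173, 213), (174, 185), (175, 156), (176, 198), (177, 213), (178, 216), (179, 216), (180, 214), (181, 189), (182, 185), (183, 160), (184, 124), (185, 141), (186, 189), (187, 207), (188, 210), (189, 202)]
[[182, 180, 183], [151, 149, 152], [199, 196, 200], [214, 212, 216], [218, 215, 218], [218, 215, 21
[... 305 characters left out ...]
5, 148.53179931640625) 13.564074516296387
pix bbox head [248 143] [288 185]
[[256.6 257.3 255.9 256.9 256.2 256. ]
 [240.9 241.7 242.9 242.9 242.1 244.9]
 [237.6 237.1 238.6 236.8 238.5 239. ]
 [239.1 238.8 240.3 239.1 240.  239.8]
 [241.8 240.4 240.6 240.7 241.5 240.5]
 [241.4 245.7 245.1 244.5 241.7 240.7]
 [242.  246.7 245.2 246.7 242.1 240.5]
 [242.7 246.2 246.4 246.5 242.4 244.1]
 [243.6 248.  246.4 247.4 243.3 242.9]
 [243.2 247.6 247.7 246.6 243.7 243.6]
 [244.  248.7 248.7 247.7 243.9 244.8]
 [244.8 248.4 250.8 249.2 245.7 244.8]
 [245.9 245.9 245.4 245.6 245.2 243.9]
 [246.6 246.  245.8 246.  245.8 247. ]
 [245.8 245.1 245.8 246.3 245.1 245.6]
 [267.2 265.7 245.3 265.8 266.2 265.9]]
```

```bash
cat >> h.py <<'E'
def slot(s,d,zf=.0565,c0=(.4994,.1486)):
    C=cam("wrist",s);v,u=np.mgrid[0:420,0:560];u=u.ravel();v=v.ravel();D=d[v,u]
    X=C[2]+(C[1]@(np.linalg.inv(C[0])@np.c_[u,v,np.ones(len(u))].T*D)).T
    r=np.hypot(X[:,0]-c0[0],X[:,1]-c0[1])
    m=(r<.0105)&(abs(X[:,2]-zf)<.0022);P=X[m]
    P=P[np.hypot(*(P[:,:2]-np.median(P[:,:2],0)).T)<.0095]
    Rt=Rn.from_euler("xyz",s["tcp_rot"],degrees=True).as_matrix();L=(P-s["eef_pos"])@Rt
    return P,L
E
python3 - <<'E'
from h import *
import pickle
s,p,d=pickle.load(open("pics/w4.pkl","rb"))
P,L=slot(s,d,.0563)
print(len(P),P[:,2].mean(),P.mean(0));print("tool mean",L.mean(0)*1e3,cv2.minAreaRect((L[:,:2]*1e3).astype(np.float32)),"median mid",(np.percentile(L[:,:2],5,0)+np.percentile(L[:,:2],95,0))*500)
w,V=np.linalg.eigh(np.cov(L[:,:2].T));print(np.sqrt(w)*1e3,V[:,1],np.degrees(np.arctan(V[1,1]/V[0,1])))
print(np.array(sorted(L[:,:2].tolist()))[::8]*1e3)
E
```

```text
144 0.0567850677005257 [0.50006545 0.14830338 0.05678507]
tool mean [32.69066794 -4.01816214 98.60261441] ((32.877891540527344, -4.139432430267334), (14.5570707321167, 4.017847061157227), 0.34073707461357117) median mid [32.75584376 -4.14069307]
[1.26079938 4.24258606] [-0.99877239 -0.04953498] 2.8393073714971946
[[25.61109934 -6.13475888]
 [26.23527451 -4.20166169]
 [27.13393272 -4.84703415]
 [28.01650805 -4.8218307 ]
 [28.76892899 -2.81972383]
 [29.42795154 -2.15523144]
 [30.07949484 -4.80503391]
 [31.07435648 -4.16858661]
 [31.94231048 -5.47231017]
 [32.66220886 -3.47577043]
 [33.36975173 -2.80870559]
 [34.01216188 -2.80799178]
 [35.23394484 -4.13331882]
 [35.94670548 -2.80514059]
 [36.55908186 -4.78675252]
 [37.81575521 -2.80709983]
 [38.56539046 -5.42995381]
 [39.32976061 -2.13104149]]
```

Emit:
arm_command:
  plan:
    - {"hand": 1, "dx": 0.07, "dy": -0.008, "dz": 0, "spin": 0.025}
    - {"hand": 1, "dx": 0.12, "dy": -0.0164, "dz": 0, "spin": 0.025}
    - {"hand": 1, "dx": 0.131, "dy": -0.0164, "dz": 0, "spin": 0.025}
    - {"hand": 1, "dx": 0.131, "dy": -0.0164, "dz": 0.03, "spin": 0.025}
    - {"hand": 1, "dx": 0.131, "dy": -0.0164, "dz": 0.03, "spin": 0.025}
    - {"hand": 1, "dx": 0.131, "dy": -0.0164, "dz": 0.03, "spin": 0.025}
    - {"hand": 1, "dx": 0.131, "dy": -0.0164, "dz": 0.03, "spin": 0.025}
    - {"hand": 1, "dx": 0.131, "dy": -0.0164, "dz": 0.03, "spin": 0.025}

```text
time_s: 6.75
eef_pos: [0.5002, 0.1469, 0.1473]
tcp_rot: [180.0, 0.0, 148.6]
wrist_force: [0.5, 0.6, -1.4]
opening: 0.0214
gripper_force: 39.9
```

```bash
python3 - <<'E'
from h import *
import pickle
s=state();p,d=capture("wrist");pickle.dump((s,p,d),open("pics/w5.pkl","wb"))
print(s["eef_pos"],s["tcp_rot"],s["wrist_force"])
T=calibration("wrist")["tool_from_camera"];K=calibration("wrist")["camera_matrix"]
v,u=np.mgrid[195:250,245:305];u=u.ravel();v=v.ravel()
X=(T@np.c_[(np.linalg.inv(K)@np.c_[u,v,np.ones(len(u))].T*d[v,u]).T,np.ones(len(u))].T).T[:,:3]*1e3
z=.0  
for lo,hi in[(66,70),(70,74),(74,78),(78,82)]:
    m=(X[:,2]>lo)&(X[:,2]<hi)&(abs(X[:,1])<8)&(abs(X[:,0])<12)
    if m.sum(): print(lo,m.sum(),X[m].min(0).round(1),X[m].max(0).round(1),X[m].mean(0).round(1))
zw=s["eef_pos"][2]*1e3-X[:,2]
m=(zw>54)&(zw<58.7)&(np.hypot(X[:,0],X[:,1])<9.5);print("slot floor vis",m.sum(),X[m].min(0),X[m].max(0),X[m].mean(0))
cv2.imwrite("pics/w5.png",cv2.resize(p[185:265,220:330],(770,560),interpolation=cv2.INTER_CUBIC)[:,:,::-1])
E
```

```text
[0.50021813 0.14689029 0.14726712] [1.79996230e+02 7.51351047e-03 1.48645127e+02] [ 0.49206822  0.64533499 -1.38894593]
66 44 [ 1.3 -3.2 66. ] [ 6.8  3.6 69.8] [ 4.1  0.3 68. ]
70 13 [ 2.6 -2.6 70.1] [ 6.9  2.3 73.9] [ 5.9  0.  71.7]
74 7 [ 6.5 -0.7 74.7] [ 7.   1.1 77.2] [ 6.9  0.1 76. ]
78 1 [ 6.6  1.1 78.1] [ 6.6  1.1 78.1] [ 6.6  1.1 78.1]
slot floor vis 76 [-3.80372661 -0.81112028 89.19730408] [ 7.71104849  3.21375199 91.80703206] [ 3.38959365  1.65842324 90.47337367]
```

View pics/w5.png

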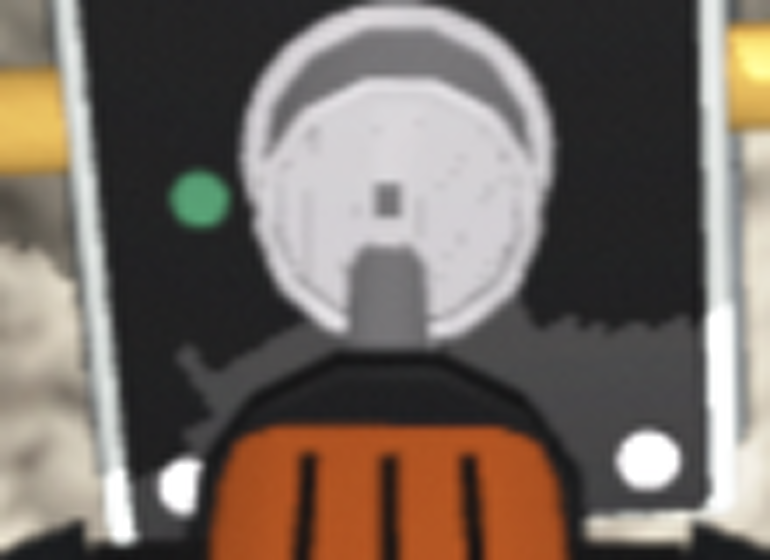

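The picture shows the blade just short of the slot (tip at crop (388,200)), about 1.1 mm off in tool y. I'll correct that and then descend onto the soft spring.

Emit:
arm_command:
  plan:
    - {"hand": 1, "dx": -0.001, "dy": 0.0044, "dz": 0, "spin": 0}
    - {"hand": 1, "dx": -0.001, "dy": 0.0044, "dz": 0.008, "spin": 0}
    - {"hand": 1, "dx": -0.001, "dy": 0.0044, "dz": 0.018, "spin": 0}
    - {"hand": 1, "dx": -0.001, "dy": 0.0044, "dz": 0.028, "spin": 0}
    - {"hand": 1, "dx": -0.001, "dy": 0.0044, "dz": 0.034, "spin": 0}
    - {"hand": 1, "dx": -0.001, "dy": 0.0044, "dz": 0.039, "spin": 0}
    - {"hand": 1, "dx": -0.001, "dy": 0.0044, "dz": 0.044, "spin": 0}
    - {"hand": 1, "dx": -0.001, "dy": 0.0044, "dz": 0.044, "spin": 0}

```text
time_s: 7.6
eef_pos: [0.5007, 0.1478, 0.1361]
tcp_rot: [-180.0, -0.0, 148.7]
wrist_force: [-0.4, 0.0, -1.3]
opening: 0.0216
gripper_force: 39.9
```

```bash
python3 - <<'E'
from h import *
s=state();print({k:np.round(s[k],4) for k in("eef_pos","tcp_rot","wrist_force","wrist_torque")})
E
```

```text
{'eef_pos': array([0.5007, 0.1478, 0.1361]), 'tcp_rot': array([-1.799916e+02, -1.090000e-02,  1.486537e+02]), 'wrist_force': array([-0.4388,  0.0347, -1.2907]), 'wrist_torque': array([ 0.0147, -0.1026, -0.0256])}
```

No force at tip z≈57.4 mm, which is below the head top, so the blade is in the slot. Next I'll feel downward for the bottom.

Emit:
arm_command:
  plan:
    - {"hand": 1, "dx": 0, "dy": 0, "dz": 0.003, "spin": 0}
    - {"hand": 1, "dx": 0, "dy": 0, "dz": 0.006, "spin": 0}
    - {"hand": 1, "dx": 0, "dy": 0, "dz": 0.009, "spin": 0}
    - {"hand": 1, "dx": 0, "dy": 0, "dz": 0.012, "spin": 0}
    - {"hand": 1, "dx": 0, "dy": 0, "dz": 0.015, "spin": 0}
    - {"hand": 1, "dx": 0, "dy": 0, "dz": 0.018, "spin": 0}
    - {"hand": 1, "dx": 0, "dy": 0, "dz": 0.018, "spin": 0}
    - {"hand": 1, "dx": 0, "dy": 0, "dz": 0.018, "spin": 0}

```text
time_s: 8.4
eef_pos: [0.5009, 0.1478, 0.1318]
tcp_rot: [180.0, 0.0, 148.7]
wrist_force: [-0.3, -0.3, 4.2]
opening: 0.0215
gripper_force: 39.9
```

Emit:
arm_command:
  plan:
    - {"hand": 1, "dx": 0, "dy": 0, "dz": 0.002, "spin": 0}
    - {"hand": 1, "dx": 0, "dy": 0, "dz": 0.004, "spin": 0}
    - {"hand": 1, "dx": 0, "dy": 0, "dz": 0.006, "spin": 0}
    - {"hand": 1, "dx": 0, "dy": 0, "dz": 0.006, "spin": 0}
    - {"hand": 1, "dx": 0, "dy": 0, "dz": 0.006, "spin": 0}
    - {"hand": 1, "dx": 0, "dy": 0, "dz": 0.006, "spin": 0}
    - {"hand": 1, "dx": 0, "dy": 0, "dz": 0.006, "spin": 0}
    - {"hand": 1, "dx": 0, "dy": 0, "dz": 0.006, "spin": 0}

```text
time_s: 9.2
eef_pos: [0.5008, 0.1479, 0.1303]
tcp_rot: [180.0, 0.0, 148.7]
wrist_force: [0.4, 0.9, 3.8]
opening: 0.0215
gripper_force: 39.9
```

Emit:
arm_command:
  plan:
    - {"hand": 1, "dx": 0, "dy": 0, "dz": 0.001, "spin": 0}
    - {"hand": 1, "dx": 0, "dy": 0, "dz": 0.002, "spin": 0}
    - {"hand": 1, "dx": 0, "dy": 0, "dz": 0.003, "spin": 0}
    - {"hand": 1, "dx": 0, "dy": 0, "dz": 0.004, "spin": 0}
    - {"hand": 1, "dx": 0, "dy": 0, "dz": 0.005, "spin": 0}
    - {"hand": 1, "dx": 0, "dy": 0, "dz": 0.006, "spin": 0}
    - {"hand": 1, "dx": 0, "dy": 0, "dz": 0.006, "spin": 0}
    - {"hand": 1, "dx": 0, "dy": 0, "dz": 0.006, "spin": 0}

```text
time_s: 10.0
eef_pos: [0.5008, 0.1479, 0.1288]
tcp_rot: [180.0, 0.0, 148.7]
wrist_force: [0.7, -0.6, 4.3]
opening: 0.0217
gripper_force: 39.9
```

Emit:
arm_command:
  plan:
    - {"hand": 1, "dx": 0, "dy": 0, "dz": 0.001, "spin": 0}
    - {"hand": 1, "dx": 0, "dy": 0, "dz": 0.002, "spin": 0}
    - {"hand": 1, "dx": 0, "dy": 0, "dz": 0.003, "spin": 0}
    - {"hand": 1, "dx": 0, "dy": 0, "dz": 0.004, "spin": 0}
    - {"hand": 1, "dx": 0, "dy": 0, "dz": 0.005, "spin": 0}
    - {"hand": 1, "dx": 0, "dy": 0, "dz": 0.005, "spin": 0}
    - {"hand": 1, "dx": 0, "dy": 0, "dz": 0.005, "spin": 0}
    - {"hand": 1, "dx": 0, "dy": 0, "dz": 0.005, "spin": 0}

```text
time_s: 10.8
eef_pos: [0.5008, 0.1478, 0.1275]
tcp_rot: [180.0, 0.0, 148.7]
wrist_force: [-0.2, -0.4, 3.6]
opening: 0.022
gripper_force: 39.9
```

Emit:
arm_command:
  plan:
    - {"hand": 1, "dx": 0, "dy": 0, "dz": 0.001, "spin": 0}
    - {"hand": 1, "dx": 0, "dy": 0, "dz": 0.002, "spin": 0}
    - {"hand": 1, "dx": 0, "dy": 0, "dz": 0.003, "spin": 0}
    - {"hand": 1, "dx": 0, "dy": 0, "dz": 0.004, "spin": 0}
    - {"hand": 1, "dx": 0, "dy": 0, "dz": 0.005, "spin": 0}
    - {"hand": 1, "dx": 0, "dy": 0, "dz": 0.005, "spin": 0}
    - {"hand": 1, "dx": 0, "dy": 0, "dz": 0.005, "spin": 0}
    - {"hand": 1, "dx": 0, "dy": 0, "dz": 0.005, "spin": 0}

```text
time_s: 11.6
eef_pos: [0.5009, 0.1478, 0.1268]
tcp_rot: [180.0, 0.0, 148.7]
wrist_force: [-1.0, 0.2, 9.3]
opening: 0.0217
gripper_force: 39.9
```

The bottom is felt: about 10.6 N above tare, with the motion cut short. Now I'll turn clockwise.

Emit:
arm_command:
  plan:
    - {"hand": 1, "dx": 0, "dy": 0, "dz": 0, "spin": 0.07}
    - {"hand": 1, "dx": 0, "dy": 0, "dz": 0, "spin": 0.15}
    - {"hand": 1, "dx": 0, "dy": 0, "dz": 0, "spin": 0.23}
    - {"hand": 1, "dx": 0, "dy": 0, "dz": 0, "spin": 0.31}
    - {"hand": 1, "dx": 0, "dy": 0, "dz": 0, "spin": 0.39}
    - {"hand": 1, "dx": 0, "dy": 0, "dz": 0, "spin": 0.45}
    - {"hand": 1, "dx": 0, "dy": 0, "dz": 0, "spin": 0.5}
    - {"hand": 1, "dx": 0, "dy": 0, "dz": 0, "spin": 0.5}

```text
time_s: 12.4
eef_pos: [0.5006, 0.1474, 0.1267]
tcp_rot: [-180.0, 0.0, 118.6]
wrist_force: [-3.0, -1.8, 10.2]
opening: 0.0213
gripper_force: 39.9
```

```bash
python3 - <<'E'
from h import *
s=state();print({k:np.round(s[k],4) for k in("eef_pos","tcp_rot","wrist_force","wrist_torque","joint_pos")})
p,d=capture("wrist");hsv=cv2.cvtColor(p,cv2.COLOR_RGB2HSV);C=cam("wrist",s)
for nm,lo,hi in[("red",(0,120,90),(6,255,255)),("red2",(172,120,90),(180,255,255)),("green",(60,90,60),(85,255,255))]:
    m=cv2.inRange(hsv,lo,hi);n,l,st,c=cv2.connectedComponentsWithStats(m)
    for i in range(1,n):
        X=ray(C,c[i],.0525 if nm!="green" else .042)[0]-[.5003,.148,0]
        if np.hypot(*X[:2])<.03: print(nm,st[i,4],c[i].round(1),X.round(4),np.degrees(np.arctan2(X[1],X[0])).round(1))
E
```

```text
{'eef_pos': array([0.5006, 0.1474, 0.1267]), 'tcp_rot': array([-1.799608e+02,  4.580000e-02,  1.185823e+02]), 'wrist_force': array([-2.9935, -1.848 , 10.21  ]), 'wrist_torque': array([-0.5273,  0.298 ,  0.0231]), 'joint_pos': array([ 3.42680e+00,  2.54886e+01,  8.87888e+01, -6.37000e-02,
        6.57386e+01, -2.51293e+01])}
green 66 [251.5 236.1] [-0.0067 -0.0189  0.042 ] -109.5
```

Emit:
arm_command:
  plan:
    - {"hand": 1, "dx": 0, "dy": -0.0015, "dz": 0, "spin": 0.06}
    - {"hand": 1, "dx": 0, "dy": -0.0015, "dz": 0, "spin": 0.13}
    - {"hand": 1, "dx": 0, "dy": -0.0015, "dz": 0, "spin": 0.2}
    - {"hand": 1, "dx": 0, "dy": -0.002, "dz": 0, "spin": 0.27}
    - {"hand": 1, "dx": 0, "dy": -0.002, "dz": 0, "spin": 0.34}
    - {"hand": 1, "dx": 0, "dy": -0.002, "dz": 0, "spin": 0.4}
    - {"hand": 1, "dx": 0, "dy": -0.002, "dz": 0, "spin": 0.45}
    - {"hand": 1, "dx": 0, "dy": -0.002, "dz": 0, "spin": 0.45}

```text
time_s: 13.25
eef_pos: [0.4998, 0.1471, 0.1267]
tcp_rot: [-179.9, 0.1, 91.6]
wrist_force: [-3.1, -2.8, 10.6]
opening: 0.0219
gripper_force: 39.9
```

Emit:
arm_command:
  plan:
    - {"hand": 1, "dx": -0.001, "dy": -0.0012, "dz": 0, "spin": 0.04}
    - {"hand": 1, "dx": -0.001, "dy": -0.0012, "dz": 0, "spin": 0.09}
    - {"hand": 1, "dx": -0.001, "dy": -0.0012, "dz": 0, "spin": 0.14}
    - {"hand": 1, "dx": -0.001, "dy": -0.0012, "dz": 0, "spin": 0.19}
    - {"hand": 1, "dx": -0.001, "dy": -0.0012, "dz": 0, "spin": 0.24}
    - {"hand": 1, "dx": -0.001, "dy": -0.0012, "dz": 0, "spin": 0.29}
    - {"hand": 1, "dx": -0.001, "dy": -0.0012, "dz": 0, "spin": 0.31}
    - {"hand": 1, "dx": -0.001, "dy": -0.0012, "dz": 0, "spin": 0.31}

```text
time_s: 14.05
eef_pos: [0.4993, 0.147, 0.1267]
tcp_rot: [-179.9, 0.1, 73.0]
wrist_force: [-3.2, -1.8, 11.8]
opening: 0.0214
gripper_force: 39.9
```

```bash
python3 - <<'E'
from h import *
import pickle
s=state();print({k:np.round(s[k],4) for k in("eef_pos","tcp_rot","wrist_force","wrist_torque","joint_pos")})
for n,z in(("wrist",.053),("top",.053)):
    p,d=capture(n);hsv=cv2.cvtColor(p,cv2.COLOR_RGB2HSV);C=cam(n,s);pickle.dump((s,p,d),open(f"pics/t_{n}.pkl","wb"))
    for nm,lo,hi in[("red",(0,90,70),(8,255,255)),("red2",(170,90,70),(180,255,255)),("green",(55,70,50),(90,255,255))]:
        m=cv2.inRange(hsv,lo,hi);k,l,st,c=cv2.connectedComponentsWithStats(m)
        for i in range(1,k):
            X=ray(C,c[i],z if nm!="green" else .042)[0]-[.5003,.148,0]
            if np.hypot(*X[:2])<.03: print(n,nm,st[i,4],c[i].round(1),X.round(4),np.degrees(np.arctan2(X[1],X[0])).round(1))
E
```

```text
{'eef_pos': array([0.4993, 0.147 , 0.1267]), 'tcp_rot': array([-1.799313e+02,  7.400000e-02,  7.303300e+01]), 'wrist_force': array([-3.1538, -1.8135, 11.8318]), 'wrist_torque': array([-0.543 ,  0.7978,  0.0392]), 'joint_pos': array([ 3.38230e+00,  2.54045e+01,  8.89512e+01, -4.99000e-02,
        6.57345e+01,  2.03698e+01])}
```

Emit:
arm_command:
  plan:
    - {"hand": 1, "dx": -0.001, "dy": -0.001, "dz": -0.0005, "spin": 0.02}
    - {"hand": 1, "dx": -0.001, "dy": -0.001, "dz": -0.0005, "spin": 0.04}
    - {"hand": 1, "dx": -0.001, "dy": -0.001, "dz": -0.0005, "spin": 0.06}
    - {"hand": 1, "dx": -0.001, "dy": -0.001, "dz": -0.0005, "spin": 0.07}
    - {"hand": 1, "dx": -0.001, "dy": -0.001, "dz": -0.0005, "spin": 0.08}
    - {"hand": 1, "dx": -0.001, "dy": -0.001, "dz": -0.0005, "spin": 0.08}
    - {"hand": 1, "dx": -0.001, "dy": -0.001, "dz": -0.0005, "spin": 0.08}
    - {"hand": 1, "dx": -0.001, "dy": -0.001, "dz": -0.0005, "spin": 0.08}

```text
time_s: 14.95
eef_pos: [0.4991, 0.1469, 0.1267]
tcp_rot: [-179.9, 0.1, 68.3]
wrist_force: [-2.7, -1.3, 10.5]
opening: 0.0216
gripper_force: 39.9
```

```bash
python3 - <<'E'
from h import *
s=state();print({k:np.round(s[k],4) for k in("eef_pos","tcp_rot","wrist_force","wrist_torque")})
p,d=capture("wrist");a=p[175:275,200:350];p2,_=capture("top");b=p2[190:250,300:360]
cv2.imwrite("pics/w6.png",np.hstack([cv2.resize(a,(480,320),interpolation=3),cv2.resize(b,(320,320),interpolation=2)])[:,:,::-1])
E
```

```text
{'eef_pos': array([0.4991, 0.1469, 0.1267]), 'tcp_rot': array([-1.799381e+02,  6.690000e-02,  6.826890e+01]), 'wrist_force': array([-2.6761, -1.3254, 10.4777]), 'wrist_torque': array([-0.3418,  0.6771,  0.0728])}
```

View pics/w6.png

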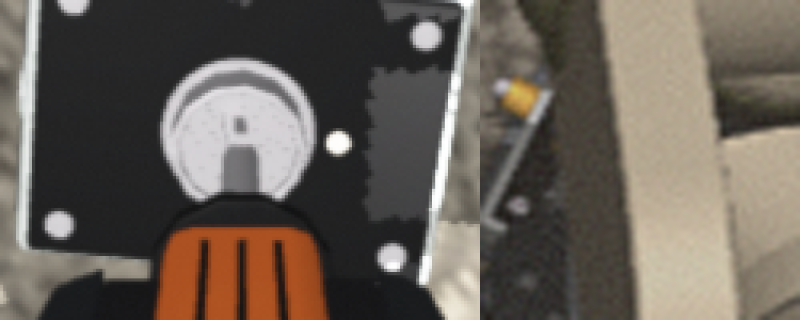

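The wrist view shows the blade still in the slot, vertical in the image, with the tip edge at (240,125). The white mark is 90° off at (338,143), and the red dot is hidden on the far side where the green mark is. So the screw is turned by about 80°. I'll relieve the twist and lift.

Emit:
arm_command:
  plan:
    - {"hand": 1, "dx": -0.001, "dy": -0.001, "dz": 0, "spin": -0.02}
    - {"hand": 1, "dx": -0.001, "dy": -0.001, "dz": -0.01, "spin": -0.05}
    - {"hand": 1, "dx": -0.001, "dy": -0.001, "dz": -0.03, "spin": -0.05}
    - {"hand": 1, "dx": -0.001, "dy": -0.001, "dz": -0.05, "spin": -0.05}
    - {"hand": 1, "dx": -0.001, "dy": -0.001, "dz": -0.08, "spin": -0.05}
    - {"hand": 1, "dx": -0.06, "dy": -0.001, "dz": -0.14, "spin": -0.05}
    - {"hand": 1, "dx": -0.12, "dy": -0.001, "dz": -0.22, "spin": -0.05}
    - {"hand": 1, "dx": -0.16, "dy": -0.001, "dz": -0.22, "spin": -0.05}

```text
time_s: 15.85
eef_pos: [0.4852, 0.1096, 0.1833]
tcp_rot: [179.8, -0.1, 71.2]
wrist_force: [-0.7, -0.3, -2.2]
opening: 0.022
gripper_force: 39.9
```

```bash
python3 - <<'E'
from h import *
s=state();p,d=capture("wrist");print({k:np.round(s[k],4) for k in("eef_pos","tcp_rot","wrist_force","opening")})
P,L=slot(s,d,.0565);print(len(P),P.mean(0),cv2.minAreaRect((P[:,:2]*1e3).astype(np.float32)))
w,V=np.linalg.eigh(np.cov(P[:,:2].T));print(np.sqrt(w)*1e3,np.degrees(np.arctan2(V[1,1],V[0,1])))
hsv=cv2.cvtColor(p,cv2.COLOR_RGB2HSV);C=cam("wrist",s)
for nm,lo,hi,z in[("red",(0,90,70),(8,255,255),.062),("green",(55,70,50),(90,255,255),.042)]:
    k,l,st,c=cv2.connectedComponentsWithStats(cv2.inRange(hsv,lo,hi))
    for i in range(1,k):
        X=ray(C,c[i],z)[0]-[.5,.1484,0]
        if np.hypot(*X[:2])<.03: print(nm,st[i,4],X.round(4),np.degrees(np.arctan2(X[1],X[0])).round(1))
# driver tip in tool
T=calibration("wrist")["tool_from_camera"];K=C[0];v,u=np.mgrid[190:250,245:305];u=u.ravel();v=v.ravel()
X=(T@np.c_[(np.linalg.inv(K)@np.c_[u,v,np.ones(len(u))].T*d[v,u]).T,np.ones(len(u))].T).T[:,:3]*1e3
m=(X[:,2]>70)&(X[:,2]<80)&(abs(X[:,1])<8)&(abs(X[:,0])<12);print(X[m].min(0),X[m].max(0))
E
```

```text
{'eef_pos': array([0.4852, 0.1096, 0.1833]), 'tcp_rot': array([ 1.797898e+02, -7.200000e-02,  7.122950e+01]), 'wrist_force': array([-0.7286, -0.3348, -2.1995]), 'opening': np.float64(0.022)}
119 [0.49938918 0.14887436 0.0568804 ] ((499.3852233886719, 148.89852905273438), (14.622122764587402, 4.15051794052124), 75.4773178100586)
[1.21804716 4.36201527] 76.48641175900647
red 9 [-0.0035 -0.0118  0.062 ] -106.7
green 51 [-0.0066 -0.0193  0.042 ] -108.8
[ 2.14107118 -0.59775967 70.29103025] [ 7.98087669  3.73883337 78.35515057]
```

The screw is locked: the slot has turned about 73° and the red dot is at the green mark. The floor is back at z≈56.9 mm. Now I'll carry the driver to the stand.

Emit:
arm_command:
  plan:
    - {"hand": 1, "dx": 0.1, "dy": -0.04, "dz": -0.04, "spin": 0}
    - {"hand": 1, "dx": 0.27, "dy": -0.1, "dz": -0.06, "spin": 0}
    - {"hand": 1, "dx": 0.44, "dy": -0.17, "dz": -0.06, "spin": 0}
    - {"hand": 1, "dx": 0.6, "dy": -0.23, "dz": -0.06, "spin": 0}
    - {"hand": 1, "dx": 0.77, "dy": -0.29, "dz": -0.06, "spin": 0}
    - {"hand": 1, "dx": 0.9, "dy": -0.34, "dz": -0.06, "spin": 0}
    - {"hand": 1, "dx": 0.956, "dy": -0.364, "dz": -0.06, "spin": 0}
    - {"hand": 1, "dx": 0.956, "dy": -0.364, "dz": -0.06, "spin": 0}

```text
time_s: 16.7
eef_pos: [0.4746, 0.3669, 0.195]
tcp_rot: [-179.9, 0.1, 71.4]
wrist_force: [-0.2, -0.8, -0.9]
opening: 0.0215
gripper_force: 39.9
```

```bash
python3 - <<'E'
from h import *
s=state();p,d=capture("wrist");print({k:np.round(s[k],4) for k in("eef_pos","tcp_rot","wrist_force","opening")})
T=calibration("wrist")["tool_from_camera"];C=cam("wrist",s);K=C[0];v,u=np.mgrid[0:420,0:560];u=u.ravel();v=v.ravel()
X=(T@np.c_[(np.linalg.inv(K)@np.c_[u,v,np.ones(len(u))].T*d[v,u]).T,np.ones(len(u))].T).T[:,:3]*1e3
for a in(56,60,64,68,72,75):
    m=(X[:,2]>a)&(X[:,2]<a+3)&(abs(X[:,1])<8)&(abs(X[:,0])<12);
    if m.sum():print(a,m.sum(),X[m].min(0).round(1),X[m].max(0).round(1))
# stand top
z=s["eef_pos"][2]*1e3-X[:,2];hsv=cv2.cvtColor(p,cv2.COLOR_RGB2HSV).reshape(-1,3)
m=(abs(z-66)<3)&(np.hypot(X[:,0],X[:,1])<50)&(hsv[:,0]>95)&(hsv[:,0]<130)&(hsv[:,1]>100)
print(m.sum(),cv2.minAreaRect(X[m][:,:2].astype(np.float32)))
E
```

```text
{'eef_pos': array([0.4746, 0.3669, 0.195 ]), 'tcp_rot': array([-1.799207e+02,  7.260000e-02,  7.138210e+01]), 'wrist_force': array([-0.1716, -0.782 , -0.8557]), 'opening': np.float64(0.0215)}
56 17 [ 3.  -2.8 56.5] [ 5.3  3.6 59. ]
60 21 [ 2.9 -2.9 60. ] [ 5.1  3.6 62.9]
64 16 [ 2.2 -2.9 64. ] [ 5.1  3.7 66.6]
68 28 [ 2.1 -3.  68. ] [ 7.9  3.7 70.9]
72 7 [ 7.1 -0.6 72.5] [ 7.8  1.3 74.8]
75 6 [ 7.2  0.  75.4] [ 7.9  1.3 77.5]
4100 ((-0.9807891845703125, 1.3800277709960938), (54.266090393066406, 54.50519943237305), 57.238380432128906)
```

Emit:
arm_command:
  plan:
    - {"hand": 1, "dx": -0.01, "dy": 0.004, "dz": 0, "spin": 0}
    - {"hand": 1, "dx": -0.01, "dy": 0.004, "dz": 0.08, "spin": 0}
    - {"hand": 1, "dx": -0.01, "dy": 0.004, "dz": 0.17, "spin": 0}
    - {"hand": 1, "dx": -0.01, "dy": 0.004, "dz": 0.26, "spin": 0}
    - {"hand": 1, "dx": -0.01, "dy": 0.004, "dz": 0.34, "spin": 0}
    - {"hand": 1, "dx": -0.01, "dy": 0.004, "dz": 0.39, "spin": 0}
    - {"hand": 1, "dx": -0.01, "dy": 0.004, "dz": 0.42, "spin": 0}
    - {"hand": 1, "dx": -0.01, "dy": 0.004, "dz": 0.43, "spin": 0}

```text
time_s: 17.55
eef_pos: [0.4756, 0.3623, 0.0886]
tcp_rot: [-180.0, 0.0, 71.2]
wrist_force: [0.6, 0.8, -1.9]
opening: 0.0219
gripper_force: 39.9
```

Emit:
arm_command:
  plan:
    - {"hand": 1, "dx": 0.004, "dy": 0, "dz": 0.004, "spin": 0}
    - {"hand": 1, "dx": 0.004, "dy": 0, "dz": 0.007, "spin": 0}
    - {"hand": 1, "dx": 0.004, "dy": 0, "dz": 0.01, "spin": 0}
    - {"hand": 1, "dx": 0.004, "dy": 0, "dz": 0.013, "spin": 0}
    - {"hand": 1, "dx": 0.004, "dy": 0, "dz": 0.014, "spin": 0}
    - {"hand": 1, "dx": 0.004, "dy": 0, "dz": 0.015, "spin": 0}
    - {"hand": 1, "dx": 0.004, "dy": 0, "dz": 0.015, "spin": 0}
    - {"hand": 1, "dx": 0.004, "dy": 0, "dz": 0.015, "spin": 0}

```text
time_s: 18.35
eef_pos: [0.4758, 0.3639, 0.0852]
tcp_rot: [180.0, -0.0, 71.3]
wrist_force: [-0.4, 0.2, -1.3]
opening: 0.0215
gripper_force: 39.9
```

Not seated yet; a little further.

Emit:
arm_command:
  plan:
    - {"hand": 1, "dx": 0, "dy": 0, "dz": 0.001, "spin": 0}
    - {"hand": 1, "dx": 0, "dy": 0, "dz": 0.002, "spin": 0}
    - {"hand": 1, "dx": 0, "dy": 0, "dz": 0.003, "spin": 0}
    - {"hand": 1, "dx": 0, "dy": 0, "dz": 0.004, "spin": 0}
    - {"hand": 1, "dx": 0, "dy": 0, "dz": 0.004, "spin": 0}
    - {"hand": 1, "dx": 0, "dy": 0, "dz": 0.004, "spin": 0}
    - {"hand": 1, "dx": 0, "dy": 0, "dz": 0.004, "spin": 0}
    - {"hand": 1, "dx": 0, "dy": 0, "dz": 0.004, "spin": 0}

```text
time_s: 19.15
eef_pos: [0.4758, 0.364, 0.0848]
tcp_rot: [180.0, -0.0, 71.3]
wrist_force: [-1.6, -0.9, 5.5]
opening: 0.0213
gripper_force: 39.9
```

Contact on the collar (force up to 5.5 N). Release, then retreat upward.

Emit:
arm_command:
  plan:
    - {"hand": 0.4, "dx": 0, "dy": 0, "dz": 0, "spin": 0}
    - {"hand": 0, "dx": 0, "dy": 0, "dz": 0, "spin": 0}
    - {"hand": -1, "dx": 0, "dy": 0, "dz": 0, "spin": 0}
    - {"hand": -1, "dx": 0, "dy": 0, "dz": 0, "spin": 0}
    - {"hand": -1, "dx": 0, "dy": 0, "dz": 0, "spin": 0}
    - {"hand": -1, "dx": 0, "dy": 0, "dz": 0, "spin": 0}
    - {"hand": -1, "dx": 0, "dy": 0, "dz": 0, "spin": 0}
    - {"hand": -1, "dx": 0, "dy": 0, "dz": 0, "spin": 0}

```text
time_s: 19.95
eef_pos: [0.4758, 0.3639, 0.0841]
tcp_rot: [180.0, -0.0, 71.3]
wrist_force: [-0.1, 0.1, 0.7]
opening: 0.0803
gripper_force: 0.0
```

Emit:
arm_command:
  plan:
    - {"hand": -1, "dx": 0, "dy": 0, "dz": -0.05, "spin": 0}
    - {"hand": -1, "dx": 0, "dy": 0, "dz": -0.12, "spin": 0}
    - {"hand": -1, "dx": 0, "dy": 0, "dz": -0.25, "spin": 0}
    - {"hand": -1, "dx": 0, "dy": 0, "dz": -0.4, "spin": 0}
    - {"hand": -1, "dx": 0, "dy": 0, "dz": -0.5, "spin": 0}
    - {"hand": -1, "dx": 0, "dy": 0, "dz": -0.6, "spin": 0}
    - {"hand": -1, "dx": 0, "dy": 0, "dz": -0.6, "spin": 0}
    - {"hand": -1, "dx": 0, "dy": 0, "dz": -0.6, "spin": 0}

```text
time_s: 20.75
eef_pos: [0.4756, 0.3638, 0.2343]
tcp_rot: [180.0, -0.0, 71.3]
wrist_force: [-0.3, 0.3, -0.3]
opening: 0.0882
gripper_force: 0.0
```

```bash
python3 - <<'E'
from h import *
s=state();p,d=capture("wrist");C=cam("wrist",s);K=C[0];print(s["time_s"],s["eef_pos"],s["opening"])
v,u=np.mgrid[0:420,0:560];u=u.ravel();v=v.ravel()
X=C[2]+(C[1]@(np.linalg.inv(K)@np.c_[u,v,np.ones(len(u))].T*d[v,u])).T
r=np.hypot(X[:,0]-.4755,X[:,1]-.365);m=(r<.03)&(X[:,2]>.118);P=X[m]
print("cap top",P[:,2].max(),np.median(P[P[:,2]>.124],0),cv2.minAreaRect((P[P[:,2]>.124][:,:2]*1e3).astype(np.float32)))
hsv=cv2.cvtColor(p,cv2.COLOR_RGB2HSV).reshape(-1,3)
b=(abs(X[:,2]-.066)<.003)&(r<.05)&(hsv[:,0]>95)&(hsv[:,0]<130)&(hsv[:,1]>100);print("stand",cv2.minAreaRect((X[b][:,:2]*1e3).astype(np.float32)))
E
```

```text
20.75 [0.47561492 0.36384792 0.23429749] 0.0882176800860719
cap top 0.3180347150928853 [0.48200925 0.38676321 0.3153484 ] ((478.24951171875, 373.4080505371094), (36.32293701171875, 46.610076904296875), 71.8385009765625)
stand ((475.3399658203125, 365.58514404296875), (54.23657989501953, 54.300052642822266), 14.219771385192871)
```

```bash
python3 - <<'E'
from h import *
s=state();p,d=capture("wrist");C=cam("wrist",s);K=C[0]
v,u=np.mgrid[0:420,0:560];u=u.ravel();v=v.ravel()
X=C[2]+(C[1]@(np.linalg.inv(K)@np.c_[u,v,np.ones(len(u))].T*d[v,u])).T
r=np.hypot(X[:,0]-.4755,X[:,1]-.365);P=X[(r<.025)&(X[:,2]>.11)&(X[:,2]<.15)]
h=P[:,2]>.124;print(len(P),np.percentile(P[:,2],[50,90,99]),cv2.minAreaRect((P[h][:,:2]*1e3).astype(np.float32)))
g=(P[:,2]<.122);print(P[g].mean(0),cv2.minAreaRect((P[g][:,:2]*1e3).astype(np.float32)))
E
```

```text
1017 [0.12786572 0.13165965 0.13249157] ((476.7281494140625, 366.07403564453125), (21.236568450927734, 21.56092071533203), 71.466064453125)
[0.47998292 0.37544298 0.11635128] ((479.218505859375, 374.20660400390625), (5.454836368560791, 22.19670295715332), 74.38499450683594)
```

The cap top is at 131 mm, as it was at the start. The handle is centred within 1.5 mm of the stand centre and upright. Handing in.

```bash
python3 -c "
from bench import *
print(job_done())"
```

```text
the job is handed in; nothing more can be done
None
```

The job is handed in with no verdict shown; by my measurements the screw is locked (turned about 73°, red dot at the green mark) and sprung up, and the driver stands upright on its collar in the stand. I did not re-measure the bottle, column or tape roll.

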